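Fetch the stain chart from behind the bottles

TASK

I need the colour chart that leans against the slide case behind the three bottles: first stand all three bottles in the steel tray, then take the chart and lean it against the middle of the light box's long face that looks away from the robot, on its long edge, tipped back a little and with the swatches facing outward. Then put every bottle back upright exactly where it stood before (within about a centimetre), so that their order stays the same. Set everything down gently without dropping it or knocking it over, and leave the dish, the sample cup and the tube stand alone.

Things in the scene. Friction and masses are not known exactly. Their poses are not given: they have to be found in the camera images.
- bottle_red_mid (a point): white bottle with a red screw cap and a red band on its label; 131 mm tall, body 52 mm across up to 86 mm, then a shoulder; the cap is 38 mm across, from 105 to 131 mm above the base; about 0.2 kg. The point lies on its axis half-way up, 65.5 mm above its base; z is its axis, upward. It starts on the bench, in any of three places in the row in front of the chart, some 75 mm apart.
- bottle_blue_mid (a point): brown bottle with a blue screw cap and a blue band on its label; 131 mm tall, body 52 mm across up to 86 mm, then a shoulder; the cap is 38 mm across, from 105 to 131 mm above the base; about 0.2 kg. The point lies on its axis half-way up, 65.5 mm above its base; z is its axis, upward. It starts on the bench, in any of three places in the row in front of the chart, some 75 mm apart.
- bottle_yellow_mid (a point): pale grey bottle with a yellow screw cap and a yellow band on its label; 131 mm tall, body 52 mm across up to 86 mm, then a shoulder; the cap is 38 mm across, from 105 to 131 mm above the base; about 0.2 kg. The point lies on its axis half-way up, 65.5 mm above its base; z is its axis, upward. It starts on the bench, in any of three places in the row in front of the chart, some 75 mm apart.
- chart_mid (a point): colour chart: rigid white plastic plate 120 mm wide, 100 tall, 8 thick, 0.13 kg, pink, violet and blue swatches on its front. The point is its centre; x: outward normal of the swatch face, y along the width, z up to its top edge. It starts leaning back 12 degrees on the slide case, swatches outward, close behind the bottles, its top 45 mm clear above the case.
- slide_case: slide case: fixed flat plastic box, grey base and blue lid, 120 mm deep, 200 wide, 52 tall. The origin lies at bench level in the middle of the long upright face on which the chart leans at the start; x is that face's outward normal (the case extends 120 mm the other way), y runs along the face, z up.
- light_box: light box: fixed white box with a glowing top and three slides on it, 110 mm deep, 180 wide, 52 tall. The origin lies at bench level in the middle of its long face that looks away from the robot, where the chart shall lean on the upper edge; x is that face's outward normal (the box extends 110 mm the other way), y runs along the face, z up.
- tray: fixed steel instrument tray, 250 mm long (x), 112 wide (y), rim 16 high, walls and floor 3 thick; empty at the start. The origin is the centre of its underside, on the bench. The three bottles fit in one row along its length, 72 mm apart.
- dish: bystander: glass dish 90 mm across and 15 mm high with forceps lying in it; origin at the centre of its underside
- cup: bystander: small sample cup 46 mm across and 59 mm tall with a white lid; origin at the centre of its underside
- tube_stand: bystander: green tube stand 55 by 150 mm with four tubes, 92 mm tall; origin at the centre of its underside
Things that resemble listed ones, but are neither listed nor needed, are in the scene too. What is shaped like the part that bears bottle_blue_mid but orange or turquoise is not meant.

How it is judged:
By the outcome, as a careful person would: the job done as asked, in the order asked, and still so for the second after the job is handed in, with the robot touching nothing.
It also fails if it takes over 138 s, if anything falls off the work surface, if the arm or the gripper's body presses on something with over 40 N, if the wrist force passes 120 N, or if a joint passes its speed limit or range.

ROBOT

A 6-joint arm with a two-finger parallel gripper is mounted at the origin on the work surface. World frame = base frame: x ahead of the robot, y to its left, z up, the work surface at z = 0. Lengths are in m, angles in degrees, forces in N, time in s.
With the tool pointing down it reaches from about 0.325 to 0.85 m from the base axis. Payload 15.5 kg.
Tool frame: the origin (TCP) lies at the very end of the fingers, on their centre line; the grasp point (between the pads) lies arm.grip_depth behind it (arm.grip_depth is the distance from the TCP to the grasp point, in m); z points along the fingers, y is the direction in which the jaws open and shut (so a half turn about z gives the same grasp; the last joint's range is limited). The gripper opens to 91 mm and grips with 3 to 60 N. Pads are 32 mm wide; open, the fingers measure 118 mm over their backs; the gripper's body (76 mm by 178 mm) begins 60 mm behind the grasp point.
Start: joints at [57.783, 28.281, 77.091, -0, 74.628, -5.472], TCP at [0.281, 0.558, 0.214] pointing down, gripper open.
Joint ranges: [-166.48, 166.48], [-47.26, 123.95], [12.59, 153.08], [-70.14, 250.14], [6.76, 159.57], [-176.63, 176.63]. Speed limits (degrees/s): [108.29, 108.29, 147.25, 172.46, 172.46, 172.46].

INTERFACE

Orientations are given as a 3x3 rotation matrix whose columns are the frame's x, y, z axes.
In Python, from rig import arm gives the robot as it stands. Calls block until the motion is done:
- arm.move_to(position, orientation): joint-space move of the TCP to a pose.
- arm.move_l(position, orientation=None, feed=0.15): straight line of the TCP; orientation=None keeps the orientation; feed is the mean speed in m/s.
- arm.move_joints(angles): joint-space move.
- arm.grip(opening): finger opening in m; the grip force is fixed at half the most; returns when the fingers have stopped.
- arm.sleep(seconds).
- arm.solve_ik(position, orientation): joint angles nearest the present ones, or None.
- arm.snapshot(name): name is "scene" or "top"; returns the picture (480x640x3 uint8, red, green, blue); there is no depth.
- arm.get_calibration(name): a dict with "intrinsics" (3x3 intrinsics, pixels), "cam_to_world" (4x4, takes a point from camera to world coordinates). Camera axes: x right, y down, z forward; pixel columns grow to the right and rows downward; lengths in m; the calibration is good to about 2 mm. A picture is of the moment at which its call begins. get_calibration takes no time and is no camera call.
A pose or a line that the arm cannot do raises arm.Unreachable and nothing moves.
- arm.sign_off(): hands the job in, once; it reports no verdict.
Readings, each from a call of its own:
- arm.current_t(): time.
- arm.current_joint_positions(): joint angles.
- arm.current_dq(): joint speeds.
- arm.current_tau(): joint torques, N m.
- arm.current_ee_pos(): TCP position.
- arm.current_tool_rot(): TCP orientation.
- arm.current_force(): force on the tool from outside, world axes, zero at the start.
- arm.current_torque(): the same for the moment, N m.
- arm.current_width(): finger opening in m.
Only numpy, scipy, OpenCV 4.12 (cv2) and the standard library are available. Lean on these libraries where they do the work, as an engineer would, in place of code of your own. Each camera call takes 0.05 s, during which the arm holds its last target.

## Working session

There is one attempt and no reset: what is moved stays moved. The work goes in short steps, each a Python script; the robot and the scene stay as the last script left them, time stands still between calls to the robot, and variables do not carry over. Pictures are saved under pics/ and viewed, and the job is handed in when it is done.

```bash
ls; mkdir -p pics; python3 - <<'E'
from rig import arm
import cv2,numpy as np
for n in("scene","top"):
    im=arm.snapshot(n); cv2.imwrite(f"pics/{n}0.png",im[:,:,::-1])
    c=arm.get_calibration(n); print(n,np.round(c["intrinsics"],1).tolist(),np.round(c["cam_to_world"],3).tolist())
print(arm.current_t(),arm.grip_depth,arm.current_width(),arm.current_tool_rot())
E
```

```text
pics
scene [[450.6, 0.0, 314.5], [0.0, 450.6, 236.3], [0.0, 0.0, 1.0]] [[-0.894, 0.345, -0.284, 0.82], [0.447, 0.7, -0.557, 0.515], [0.007, -0.625, -0.78, 0.802], [0.0, 0.0, 0.0, 1.0]]
top [[589.4, 0.0, 311.0], [0.0, 589.4, 242.2], [0.0, 0.0, 1.0]] [[-0.023, -0.997, 0.079, 0.449], [-1.0, 0.024, 0.004, -0.008], [-0.006, -0.079, -0.997, 1.334], [0.0, 0.0, 0.0, 1.0]]
0.1 0.0188 0.09104797229834445 [[-8.93018313e-01  4.50019934e-01 -5.92551772e-04]
 [ 4.50020315e-01  8.93017786e-01 -9.74946388e-04]
 [ 9.04139624e-05 -1.13730531e-03 -9.99999349e-01]]
```

View pics/scene0.png

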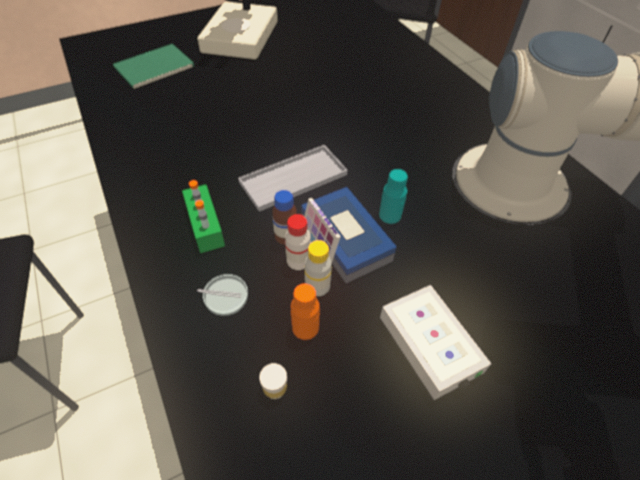

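View pics/top0.png

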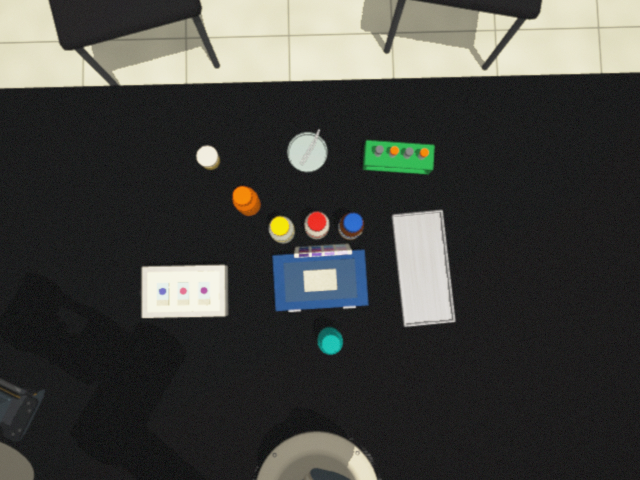

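Top view: red (317,222), blue (353,224) and yellow (281,227) stand in front of the chart at (323,251). The light box is at (184,291) and the tray at (424,267). Lookalikes are the orange bottle (245,199) and the turquoise bottle (330,341); neither is wanted. Next, close crops.

```bash
python3 - <<'E'
import cv2,numpy as np
t=cv2.imread("pics/top0.png"); s=cv2.imread("pics/scene0.png")
a=t[190:335,235:385]; cv2.imwrite("pics/c1.png",cv2.resize(a,None,fx=4,fy=4,interpolation=cv2.INTER_CUBIC)); 
b=s[180:350,230:410]; cv2.imwrite("pics/c2.png",cv2.resize(b,None,fx=3.5,fy=3.5,interpolation=cv2.INTER_CUBIC))
a=t[250:335,130:240]; b=cv2.resize(t[200:335,380:465],None,fx=4,fy=4)
a=cv2.resize(a,None,fx=4,fy=4); c=np.zeros((540,800,3),np.uint8); c[:340,:440]=a; c[:540,450:790]=b
cv2.imwrite("pics/c3.png",c)
E
```

```text
(no output)
```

View pics/c1.png

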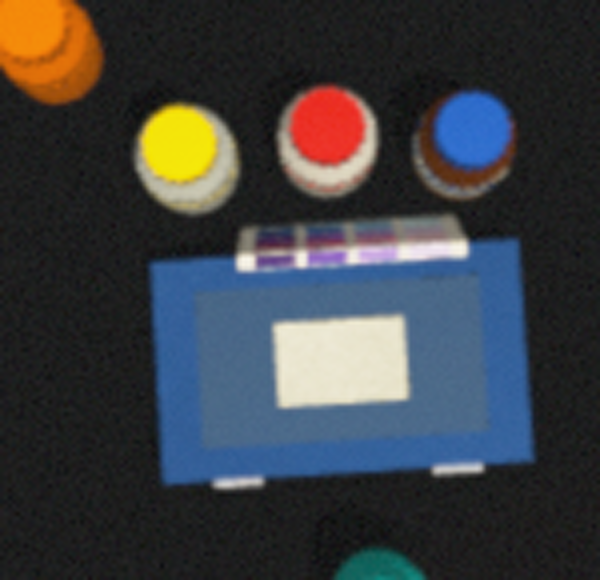

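View pics/c2.png

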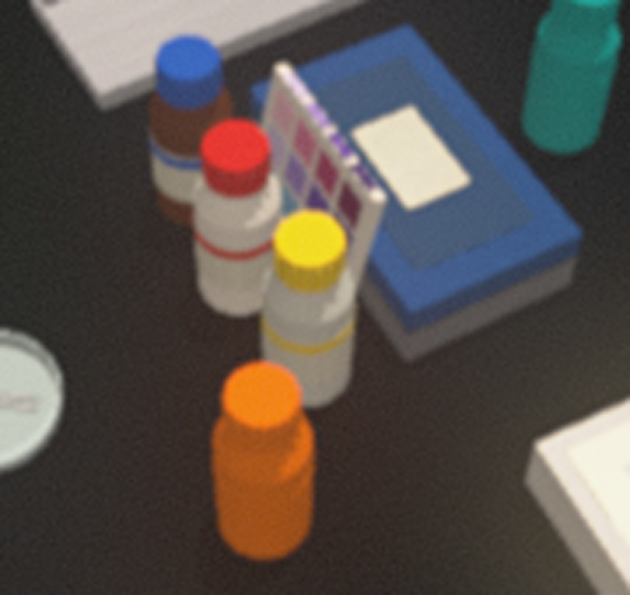

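View pics/c3.png

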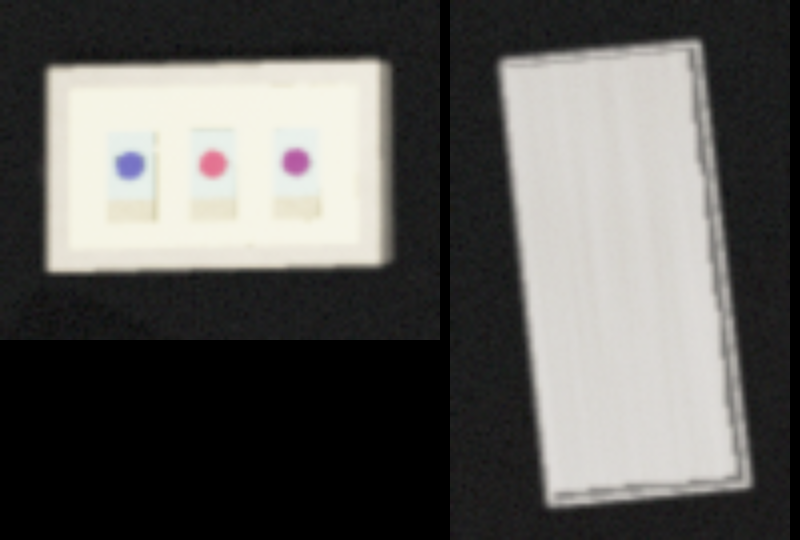

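Yellow (+y side), red (middle) and blue (-y side) are confirmed by cap and band colour. The orange bottle stands beyond yellow. Next I measure by fitting projected model silhouettes to the masks.

```bash
cat > vis.py <<'E'
import cv2,numpy as np
from scipy.optimize import least_squares
from rig import arm
CAL={n:arm.get_calibration(n) for n in("scene","top")}
def proj(n,P):
    c=CAL[n]; W=np.linalg.inv(c["cam_to_world"]); P=np.atleast_2d(P)
    q=(P@W[:3,:3].T+W[:3,3])@np.array(c["intrinsics"]).T
    return q[:,:2]/q[:,2:]
def unproj(n,uv,z):
    c=CAL[n]; T=np.array(c["cam_to_world"]); d=T[:3,:3]@np.linalg.solve(c["intrinsics"],[uv[0],uv[1],1.])
    return T[:3,3]+d*(z-T[2,3])/d[2]
def stat(cnt):
    m=cv2.moments(cnt.astype(np.float32).reshape(-1,1,2)); A=m["m00"]
    return np.array([m["m10"]/A,m["m01"]/A]),.5*np.arctan2(2*m["mu11"],m["mu20"]-m["mu02"]),A
def blob(mask,near=None):
    k,l,s,c=cv2.connectedComponentsWithStats(mask.astype(np.uint8))
    i=(1+np.argmax(s[1:,4])) if near is None else 1+np.argmin(np.hypot(*(c[1:]-near).T)+ (s[1:,4]<20)*999)
    m=cv2.moments((l==i).astype(np.uint8),True);A=m["m00"]
    return c[i],.5*np.arctan2(2*m["mu11"],m["mu20"]-m["mu02"]),A
th=np.linspace(0,2*np.pi,48,endpoint=False)
def cyl(x,y,r,z0,z1): return np.array([[x+r*np.cos(t),y+r*np.sin(t),z] for z in(z0,z1) for t in th])
def box(x,y,a,cs,z):
    c,s=np.cos(a),np.sin(a)
    return np.array([[x+c*u-s*v,y+s*u+c*v,h] for h in(0,z) for u,v in cs])
def hullstat(n,P): return stat(cv2.convexHull(proj(n,P).astype(np.float32)))
def hsv(im): return cv2.cvtColor(im,cv2.COLOR_RGB2HSV)
def capmask(im,col):
    h=hsv(im); H,S,V=[h[...,i].astype(int) for i in range(3)]
    r={"red":(H<6)|(H>174),"blue":(H>100)&(H<115),"yellow":(H>23)&(H<33)}[col]
    return r&(S>140)&(V>{"red":130,"blue":120,"yellow":130}[col])
def capfit(n,im,col,near,z=0.131):
    c,_,A=blob(capmask(im,col),near)
    x0=unproj(n,c,z)[:2]
    f=lambda p: hullstat(n,cyl(p[0],p[1],.019,z-.026,z))[0]-c
    s=least_squares(f,x0); return s.x,c,A,hullstat(n,cyl(*s.x,.019,z-.026,z))[2]
E
python3 - <<'E'
from vis import *
T=cv2.imread("pics/top0.png")[...,::-1].copy(); S=cv2.imread("pics/scene0.png")[...,::-1].copy()
for c,t,s in(("yellow",(281,227),(318,252)),("red",(317,222),(297,225)),("blue",(353,224),(284,200))):
    for n,im,p in(("top",T,t),("scene",S,s)):
        r=capfit(n,im,c,p); print(c,n,np.round(r[0],4),np.round(r[1],1),r[2],r[3])
# boxes
for nm,cs,z,t,s in(("light",[(-.055,-.09),(.055,-.09),(.055,.09),(-.055,.09)],.052,(184,291),(434,340)),("tray",[(-.125,-.056),(.125,-.056),(.125,.056),(-.125,.056)],.016,(424,267),(294,177)),("case",[(-.06,-.1),(.06,-.1),(.06,.1),(-.06,.1)],.052,(321,280),(350,232))):
    for n,im,p in(("top",T,t),("scene",S,s)):
        if nm=="case":
            if n=="scene":continue
            h=hsv(im); b=cv2.morphologyEx(((h[...,0]>95)&(h[...,0]<120)&(h[...,1]>70)&(h[...,2]>50)).astype(np.uint8),cv2.MORPH_OPEN,np.ones((3,3)))
            k,l=cv2.connectedComponents(b); i=l[300,290]; cn=cv2.findContours((l==i).astype(np.uint8),0,1)[0][0]
            print("case rect",cv2.minAreaRect(cn)); 
            bb=cv2.boxPoints(cv2.minAreaRect(cn)); P=np.array([unproj("top",q,.052) for q in bb]);print(np.round(P,4)); continue
        g=cv2.cvtColor(im,cv2.COLOR_RGB2GRAY); m=cv2.morphologyEx((g>(90)).astype(np.uint8),cv2.MORPH_CLOSE,np.ones((5,5)))
        c,a,A=blob(m,p)
        x0=[*unproj(n,c,z/2)[:2],0.05]
        d=lambda q:(q+np.pi/2)%np.pi-np.pi/2
        def f(q):
            st=hullstat(n,box(*q,cs,z)); return [*(st[0]-c),50*d(st[1]-a)]
        r=least_squares(f,x0).x; print(nm,n,np.round(r[:2],4),np.degrees(r[2]).round(2),A,hullstat(n,box(*r,cs,z))[2])
E
```

```text
yellow top [0.5821 0.0621] [279.3 225.5] 283.0 289.5233773600776
yellow scene [0.5777 0.0552] [318.  248.1] 229.0 412.5045855815988
red top [ 0.5896 -0.015 ] [316.4 221. ] 276.0 287.5192869412713
red scene [ 0.5887 -0.0167] [296.7 224.2] 357.0 380.35703943879344
blue top [ 0.5859 -0.0899] [352.6 221.9] 276.0 291.4804555955343
blue scene [ 0.5827 -0.0958] [283.2 197.3] 183.0 345.676676109666
light top [0.4516 0.2813] 2.86 4535.0 4387.174526344519
light scene [0.4516 0.2809] 2.84 6900.0 6909.806586810388
tray top [ 0.4909 -0.2527] 2.87 5869.0 5735.744156280765
tray scene [ 0.4909 -0.2524] 2.86 3665.0 3552.0458523496054
case rect ((319.823974609375, 279.95361328125), (57.27987289428711, 94.15290832519531), 86.33221435546875)
[[ 0.5267  0.0853  0.052 ]
 [ 0.5349 -0.1198  0.052 ]
 [ 0.4109 -0.1239  0.052 ]
 [ 0.4027  0.0796  0.052 ]]
```

```bash
python3 - <<'E'
from vis import *
T=cv2.imread("pics/top0.png")[...,::-1].copy()
o=lambda u,v:(235+(u+.5)/4-.5,190+(v+.5)/4-.5)
bl,br,fl,fr=[unproj("top",o(*p),z) for p,z in(((237,271),.0978),((469,257),.0978),((238,253),.0995),((468,240),.0995))]
print("back",bl,br,np.linalg.norm(bl-br),"front",fl,fr)
print("yaw",np.degrees(np.arctan2(-(bl-br)[0],(bl-br)[1])))
# case: face corners visible (crop)
for p in((150,262),(520,239),(534,460),(163,486)): print("case",unproj("top",o(*p),.052).round(4))
for nm,p in(("turq",(330,342)),("orange",(243,196))): print(nm,unproj("top",p,.131).round(3))
for nm,p in(("dish",(307,153)),("cup",(207,156)),("stand",(399,156))): print(nm,unproj("top",p,.03).round(3))
from rig import arm
a=np.radians(2.5)
for s in(1,-1):
  for P in((.586,-.09,.25),(.42,-.25,.25),(.582,.062,.25)):
    y=s*np.array([np.cos(a),np.sin(a),0]); z=np.array([0,0,-1.]); R=np.c_[np.cross(y,z),y,z]
    print(s,P,arm.solve_ik(P,R))
E
```

```text
back [0.51647192 0.03400666 0.0978    ] [ 0.52092691 -0.08795699  0.0978    ] 0.12204498658766079 front [0.52582038 0.03322393 0.0995    ] [ 0.52977023 -0.08758166  0.0995    ]
yaw 2.0919245383544993
case [0.525  0.0829 0.052 ]
case [ 0.5327 -0.119   0.052 ]
case [ 0.4129 -0.1229  0.052 ]
case [0.4036 0.078  0.052 ]
turq [ 0.342 -0.036  0.131]
orange [0.644 0.135 0.131]
dish [0.754 0.002 0.03 ]
cup [0.753 0.227 0.03 ]
stand [ 0.742 -0.204  0.03 ]
1 (0.586, -0.09, 0.25) [-1.45010301e+01  2.38184597e+01  7.89445726e+01 -2.54444375e-14
  7.72369677e+01 -1.70010301e+01]
1 (0.42, -0.25, 0.25) [-3.77666685e+01  1.50963305e+01  9.27691065e+01 -2.54444375e-14
  7.21345630e+01 -4.02666685e+01]
1 (0.582, 0.062, 0.25) [ 2.36220051e-01  2.31812285e+01  8.00174418e+01 -2.54444375e-14
  7.68013296e+01 -2.26377995e+00]
-1 (0.586, -0.09, 0.25) [-1.45010301e+01  2.38184597e+01  7.89445726e+01 -2.54444375e-14
  7.72369677e+01  1.62998970e+02]
-1 (0.42, -0.25, 0.25) [-3.77666685e+01  1.50963305e+01  9.27691065e+01 -2.54444375e-14
  7.21345630e+01  1.39733331e+02]
-1 (0.582, 0.062, 0.25) None
```

```bash
cat > ops.py <<'E'
import numpy as np
from rig import arm
A=np.radians(2.5)
def Rd(a=A):
    y=np.array([np.cos(a),np.sin(a),0]); z=np.array([0,0,-1.]); return np.c_[np.cross(y,z),y,z]
HOME={"yellow":(.5821,.0621),"red":(.5896,-.0150),"blue":(.5859,-.0899)}
c,s=np.cos(np.radians(2.86)),np.sin(np.radians(2.86))
TR=(.4909,-.2526)
SLOT={k:(TR[0]+c*d,TR[1]+s*d) for k,d in(("blue",-.072),("red",0),("yellow",.072))}
ZG=.098; UP=.118
def st(t): print(t,"t",round(arm.current_t(),2),"w",round(arm.current_width(),4),"F",np.round(arm.current_force(),1))
def carry(src,dst,zs,zd,first=False):
    """zs, zd: TCP height for grasp and release"""
    p=lambda q,z:[q[0],q[1],z]
    arm.grip(.056)
    arm.move_to(p(src,ZG+.10),Rd())
    arm.move_l(p(src,zs),Rd(),feed=.12); st("at")
    arm.grip(.030); st("grip")
    arm.move_l(p(src,zs+UP),feed=.18); st("lift")
    arm.move_l(p(dst,zs+UP),feed=.25)
    arm.move_l(p(dst,zd+.015),feed=.18)
    arm.move_l(p(dst,zd),feed=.03); arm.sleep(.15); st("down")
    arm.grip(.056); st("open")
    arm.move_l(p(dst,ZG+.10),feed=.2)
E
python3 - <<'E'
from ops import *; import cv2
print(SLOT)
k="blue"; carry(HOME[k],SLOT[k],ZG,ZG+.0035); st("end")
for n in("scene","top"): cv2.imwrite(f"pics/{n}1.png",arm.snapshot(n)[:,:,::-1])
E
```

```text
{'blue': (np.float64(0.41898968072789583), np.float64(-0.256192489691571)), 'red': (np.float64(0.4909), np.float64(-0.2526)), 'yellow': (np.float64(0.5628103192721041), np.float64(-0.24900751030842902))}
at t 4.32 w 0.0558 F [ 0.2  0.4 -0.2]
grip t 4.74 w 0.0375 F [-1.3  0.   5.7]
lift t 5.55 w 0.0371 F [ 0.1  0.6 -2.6]
down t 8.14 w 0.0373 F [-1.4 -0.1  1.9]
open t 8.63 w 0.0559 F [ 0.7  0.5 -0.1]
end t 9.27 w 0.0561 F [ 0.1 -0.5 -0.7]
```

View pics/scene1.png

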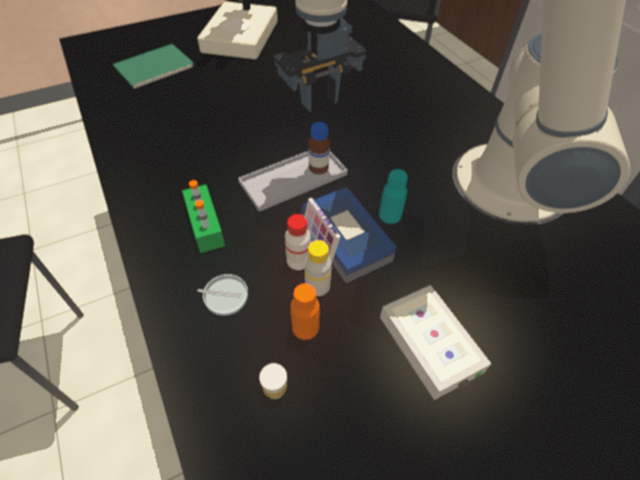

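The blue bottle stands upright in the near end of the tray (cap at (319,131)), and nothing else has moved. Next are red and yellow.

```bash
python3 - <<'E'
from ops import *; import cv2
for k in("red","yellow"): carry(HOME[k],SLOT[k],ZG,ZG+.0035)
st("end")
arm.move_to([.53,.0,.26],Rd())
for n in("scene","top"): cv2.imwrite(f"pics/{n}2.png",arm.snapshot(n)[:,:,::-1])
E
```

```text
at t 11.7 w 0.056 F [-0.4  0.9  0.9]
grip t 12.12 w 0.0371 F [-1.4  0.1  5.7]
lift t 12.93 w 0.0378 F [-1.2  1.1 -3.2]
down t 15.61 w 0.0374 F [-0.   0.6  2.6]
open t 16.1 w 0.056 F [ 0.1  0.  -0.7]
at t 19.18 w 0.056 F [-1.  -0.1  0.4]
grip t 19.6 w 0.0375 F [-1.2 -0.4  6. ]
lift t 20.41 w 0.0372 F [-0.6 -0.5 -3.2]
down t 23.31 w 0.0374 F [-1.5  0.5  1.2]
open t 23.8 w 0.0559 F [-0.5  1.  -0.3]
end t 24.43 w 0.056 F [-0.  -0.3 -0.3]
```

View pics/scene2.png

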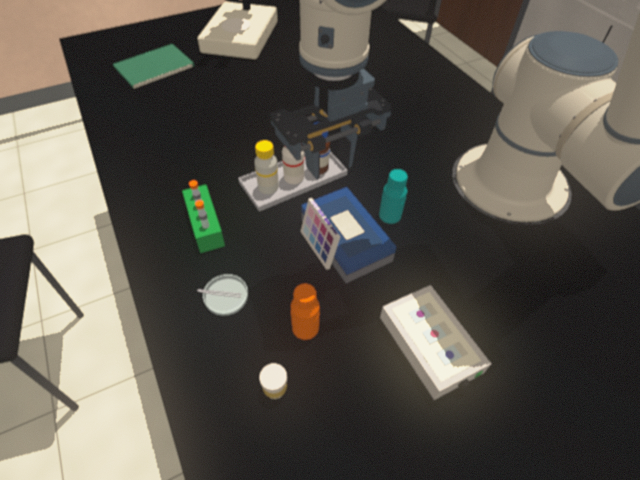

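All three bottles stand in the tray (yellow cap at (264,148)), and the chart is now fully visible at (320,234). I'll overlay the chart and box models to check their poses.

```bash
cat > chart.py <<'E'
import numpy as np
def axes(a,lean=12):
    a=np.radians(a); l=np.radians(lean)
    u=np.array([np.cos(a),np.sin(a),0]); v=np.array([-np.sin(a),np.cos(a),0]); k=np.array([0,0,1.])
    return u,v,np.cos(l)*u+np.sin(l)*k,-np.sin(l)*u+np.cos(l)*k
def centre(F,a,off,lean=12):
    # F: mid-face point at bench; off along v; back surface touches top edge (z=.052)
    u,v,n,zc=axes(a,lean); E=np.array([*F,0])+off*v
    B=E+u*.052*np.tan(np.radians(lean))
    return B+.05*zc+.004*n
def corners(C,a,lean=12):
    u,v,n,zc=axes(a,lean)
    return np.array([C+i*.06*v+j*.05*zc+k*.004*n for k in(1,-1) for i,j in((1,1),(-1,1),(-1,-1),(1,-1))])
E
python3 - <<'E'
from vis import *; from chart import *
CF=((.525+.5327)/2,(.0829-.119)/2); a=2.25
C=centre(CF,a,-.0088); print(CF,C)
S=cv2.imread("pics/scene2.png")
def draw(im,n,P,col,sc,o):
    q=((proj(n,P)-o+.5)*sc-.5)
    for idx in((0,1,2,3),(4,5,6,7)): cv2.polylines(im,[np.round(q[list(idx)]).astype(int)],True,col,1)
o=np.array([270,180]); im=cv2.resize(S[180:290,270:410],None,fx=5,fy=5,interpolation=cv2.INTER_CUBIC)
draw(im,"scene",corners(C,a),(0,255,0),5,o)
u,v,_,_=axes(a); m=np.array(CF)-.06*u[:2]
draw(im,"scene",box(*m,np.radians(a),[(-.06,-.1),(.06,-.1),(.06,.1),(-.06,.1)],.052),(0,255,255),5,o)
cv2.imwrite("pics/o1.png",im)
o=np.array([235,190]);T=cv2.imread("pics/top0.png"); im=cv2.resize(T[190:335,235:385],None,fx=4,fy=4,interpolation=cv2.INTER_CUBIC)
draw(im,"top",corners(C,a),(0,255,0),4,o)
draw(im,"top",box(*m,np.radians(a),[(-.06,-.1),(.06,-.1),(.06,.1),(-.06,.1)],.052),(0,255,255),4,o)
cv2.imwrite("pics/o2.png",im)
E
```

```text
(0.52885, -0.018049999999999997) [ 0.53376191 -0.0266638   0.04973903]
```

View pics/o1.png

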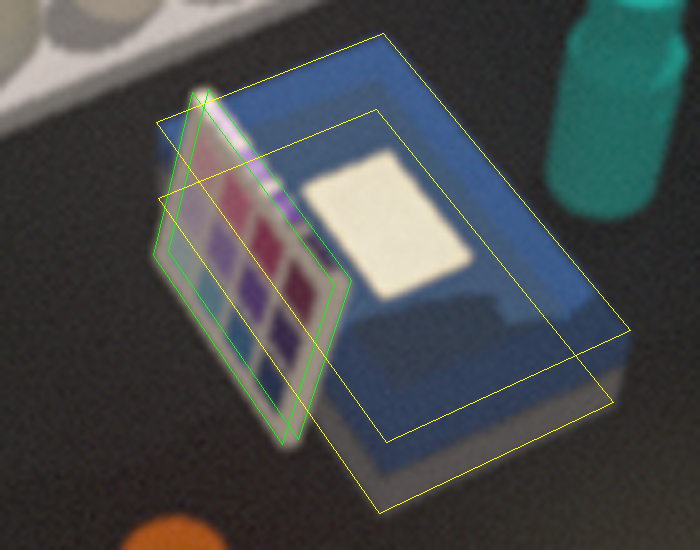

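View pics/o2.png

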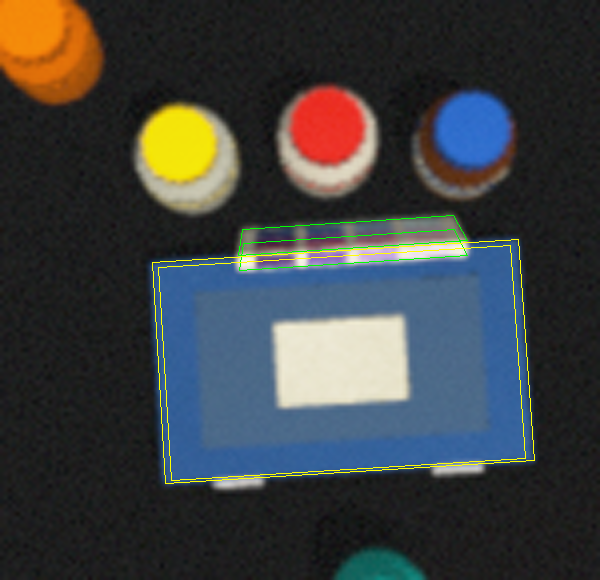

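Overlay agrees with both views to about 1 mm. Now I grasp the chart with the tool tilted 12°, move it, and lower it at the light box with a force check.

```bash
python3 - <<'E'
from ops import *; from chart import *; import cv2
def Rc(a):
    u,v,n,zc=axes(a); return np.c_[np.cross(n,-zc),n,-zc]
CF=(.52885,-.01805); a0=2.25; C0=centre(CF,a0,-.0088)
u1,v1,n1,z1=axes(2.85); LF=np.array([.4516,.2811])+.055*u1[:2]; C1=centre(LF,2.85,0)
g0=C0+.022*axes(a0)[3]; g1=C1+.022*z1
print(g0,g1,C1)
up=np.array([0,0,.13])
print(arm.solve_ik(g0,Rc(a0)),arm.solve_ik(g1,Rc(2.85)),arm.solve_ik(g1+up,Rc(2.85)))
arm.grip(.04)
z0=axes(a0)[3]
arm.move_to(g0+.09*z0,Rc(a0)); arm.move_l(g0,feed=.1); st("at")
arm.grip(.0); st("grip")
arm.move_l(g0+[0,0,.02],feed=.05); st("lift")
for n in("scene","top"): cv2.imwrite(f"pics/{n}3.png",arm.snapshot(n)[:,:,::-1])
E
```

```text
[ 0.52919138 -0.02684338  0.07125827] [0.50652787 0.28383447 0.07125827] [0.51109627 0.2840619  0.04973903]
[-11.22524418  28.46428888 109.70051253   5.51511122  30.27196045
 -17.95800236] [ 26.25578511  31.58049067 101.53862642  -8.05546141  36.11312115
  29.47031749] [26.25578511 20.88740865 93.85558725 -5.83281059 54.36009334 26.35426214]
at t 27.67 w 0.0398 F [-0.  -0.2  0.1]
grip t 28.26 w 0.0079 F [0.2 0.4 2.8]
lift t 28.81 w 0.0077 F [ 0.3  0.7 -1.3]
```

View pics/scene3.png

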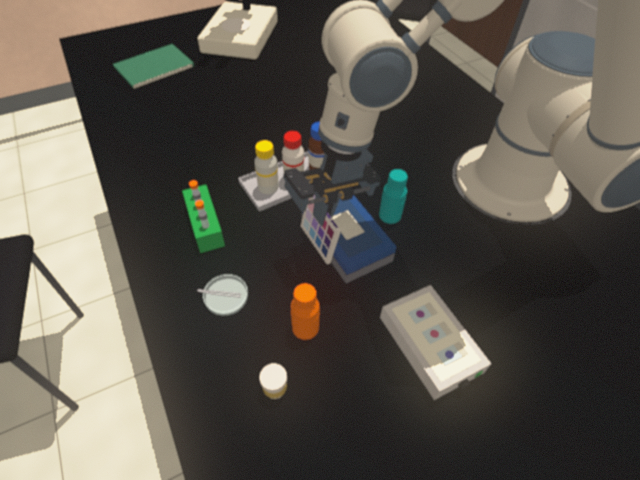

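The chart is held at (322,232) by its top edge, swatches outward. On to the light box.

```bash
cat >> chart.py <<'E'
def Rc(a):
    u,v,n,zc=axes(a); return np.c_[np.cross(n,-zc),n,-zc]
E
python3 - <<'E'
from ops import *; from chart import *; import cv2
g0=np.array([.52919,-.02684,.07126]); u1,v1,n1,z1=axes(2.85); g1=np.array([.50653,.28383,.07126]); R=Rc(2.85)
up=np.array([0,0,.13]); off=.003*u1
arm.move_l(g0+up,feed=.15); arm.move_l(g1+up+off,R,feed=.2); arm.move_l(g1+off+[0,0,.02],feed=.15)
arm.sleep(.3); f0=np.array(arm.current_force()); st("hover")
arm.move_l(g1+off+[0,0,.0015],feed=.03); arm.sleep(.2); st("low")
for n in("scene","top"): cv2.imwrite(f"pics/{n}4.png",arm.snapshot(n)[:,:,::-1])
E
```

```text
hover t 32.68 w 0.0078 F [ 0.9  0.1 -2.2]
low t 33.65 w 0.0081 F [ 1.6 -0.4 -2.9]
```

```bash
python3 - <<'E'
import cv2,numpy as np
s=cv2.imread("pics/scene4.png")[250:400,330:500];t=cv2.imread("pics/top4.png")[220:330,130:250]
o=np.zeros((600,800,3),np.uint8); a=cv2.resize(s,None,fx=2.6,fy=2.6);b=cv2.resize(t,None,fx=2.9,fy=2.9)
o[:a.shape[0],:a.shape[1]]=a;o[:b.shape[0],450:450+b.shape[1]]=b;cv2.imwrite("pics/d4.png",o)
E
```

```text
(no output)
```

View pics/d4.png

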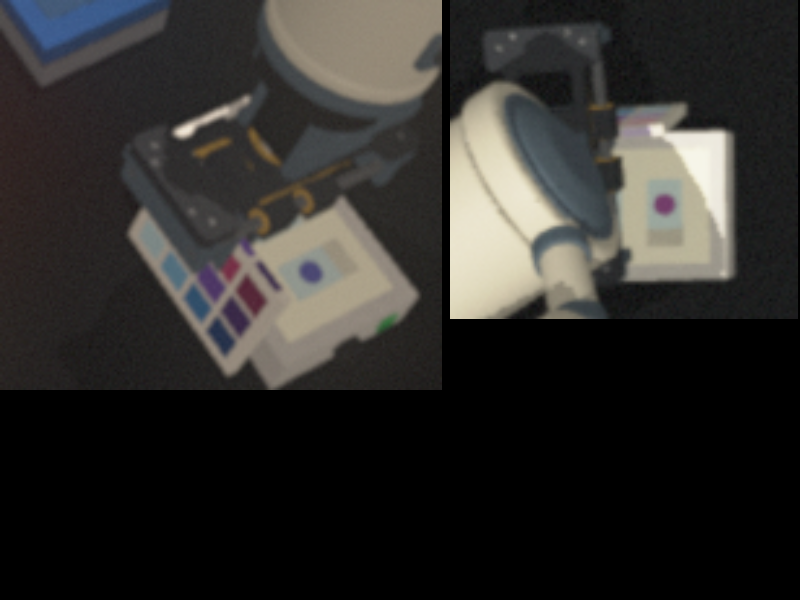

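The chart sits just outside the far long face, centred, swatches outward. Now I close the gap in small steps, touch down and release.

```bash
python3 - <<'E'
from ops import *; from chart import *; import cv2
u1,v1,n1,z1=axes(2.85); g1=np.array([.50653,.28383,.07126])
def F(): 
    return np.mean([np.array(arm.current_force()) for _ in range(8)],0)
def Fa():
    r=[]
    for _ in range(5): arm.sleep(.03); r.append(arm.current_force())
    return np.mean(r,0)
f0=Fa(); print(f0.round(2)); d=.003
while d>-.002:
    d-=.0005; arm.move_l(g1+d*u1+[0,0,.0015],feed=.02); f=Fa()-f0
    if f@u1>2.0: break
print("d",d,f.round(2))
z=.0015
while z>-.0015:
    z-=.0005; arm.move_l(g1+d*u1+[0,0,z],feed=.02); f=Fa()-f0
    if f[2]>2.5: break
print("z",z,f.round(2)); 
p=g1+d*u1+[0,0,z]
arm.grip(.03); st("open")
arm.move_l(p+.09*z1,feed=.12); arm.move_l(p+.09*z1+[0,0,.1],feed=.2)
arm.move_to([.5,-.1,.30],Rd())
for n in("scene","top"): cv2.imwrite(f"pics/{n}5.png",arm.snapshot(n)[:,:,::-1])
st("end")
E
cat > ov.py <<'E'
import sys
from vis import *; from chart import *
k=sys.argv[1]
u,v,_,_=axes(2.85); LF=np.array([.4516,.2811])+.055*u[:2]; C=centre(LF,2.85,0)
out=np.zeros((600,800,3),np.uint8)
for n,o,s,x in(("scene",(340,240),(150,160),0),("top",(130,230),(115,110),420)):
    I=cv2.imread(f"pics/{n}{k}.png"); f=2.6 if n=="scene" else 3.3
    im=cv2.resize(I[o[1]:o[1]+s[1],o[0]:o[0]+s[0]],None,fx=f,fy=f,interpolation=cv2.INTER_CUBIC); raw=im.copy()
    q=((proj(n,corners(C,2.85))-o+.5)*f-.5)
    cv2.polylines(im,[np.round(q[:4]).astype(int)],True,(0,255,0),1);cv2.polylines(im,[np.round(q[4:]).astype(int)],True,(0,255,0),1)
    out[:im.shape[0],x:x+im.shape[1]]=im if n=="scene" else im
    if n=="top":
        r=raw[:210]; out[370:370+r.shape[0],x:x+r.shape[1]]=r
cv2.imwrite(f"pics/ov{k}.png",out)
E
python3 ov.py 5
```

```text
[ 1.88  0.25 -2.07]
d 0.0025 [ 3.11 -0.91 -0.49]
z 0.001 [ 3.1  -1.15  3.12]
open t 35.28 w 0.0301 F [-0.4  0.1  0. ]
end t 38.37 w 0.0303 F [-0.4  0.6  0.6]
```

View pics/ov5.png

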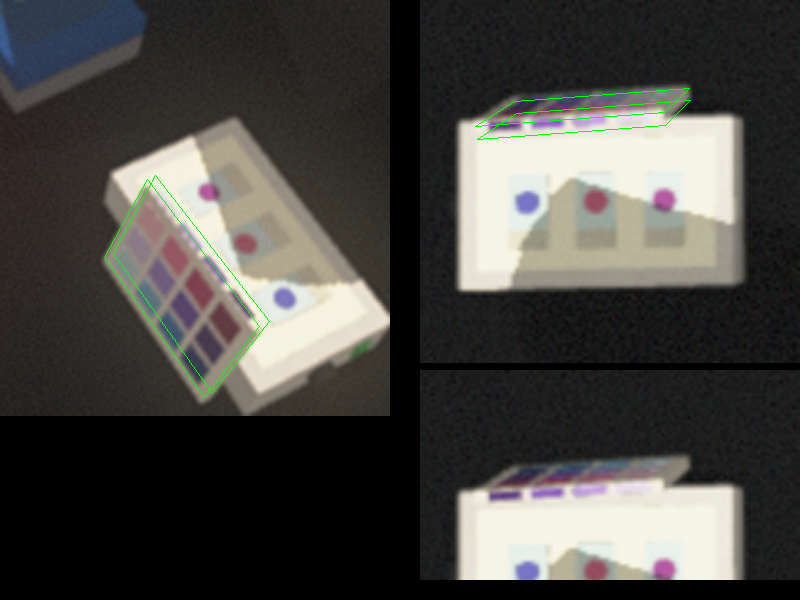

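View pics/scene5.png

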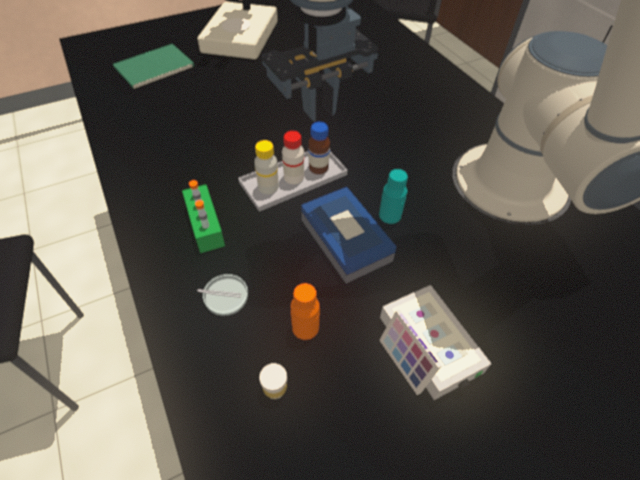

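The chart stands against the far face, but slightly further out than modelled. I'll fit its lean from picked corners.

```bash
python3 - <<'E'
import cv2
s=cv2.imread("pics/scene5.png")[305:400,375:475]; cv2.imwrite("pics/e1.png",cv2.resize(s,None,fx=6,fy=6,interpolation=cv2.INTER_CUBIC))
s=cv2.imread("pics/top5.png")[250:290,140:230]; cv2.imwrite("pics/e2.png",cv2.resize(s,None,fx=8,fy=8,interpolation=cv2.INTER_CUBIC))
E
```

```text
(no output)
```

View pics/e1.png

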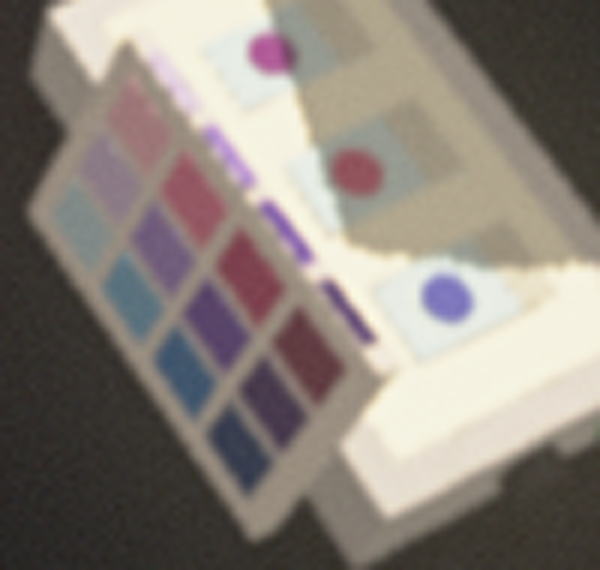

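View pics/e2.png

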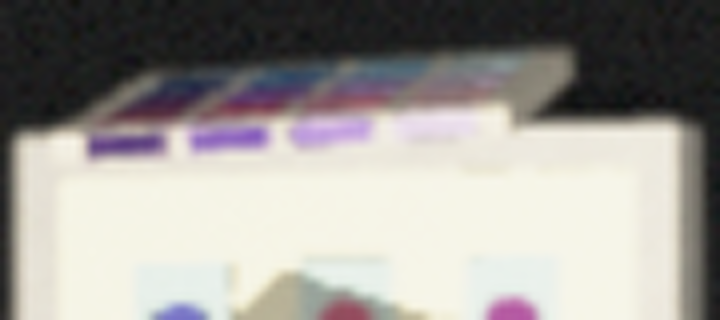

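```bash
python3 - <<'E'
from vis import *; from chart import *
S=lambda u,v:(375+(u+.5)/6-.5,305+(v+.5)/6-.5); T=lambda u,v:(140+(u+.5)/8-.5,250+(v+.5)/8-.5)
obs=[("scene",1,S(125,42)),("scene",0,S(383,374)),("scene",3,S(255,542)),("scene",2,S(28,212)),("top",2,T(576,46)),("top",3,T(150,72)),("top",1,T(513,103)),("top",0,T(68,128))]
def cen(p):
    u,v,n,zc=axes(p[2],p[3]); return np.array([p[0],p[1],0])+.05*zc+.004*n
def f(p):
    c=corners(cen(p),p[2],p[3]); return np.concatenate([proj(n,c[i])[0]-q for n,i,q in obs])
r=least_squares(f,[.52,.284,2.85,10]); p=r.x
print(p,np.round(r.fun.reshape(-1,2),2).tolist())
J=np.linalg.inv(r.jac.T@r.jac); print("sd",np.sqrt(np.diag(J))*.5)
u,v,_,_=axes(2.85); LF=np.array([.4516,.2811])+.055*u[:2]
d=np.array(p[:2])-LF; print("bottom back from face",d@u[:2],"along",d@v[:2],"expect lean",np.degrees(np.arctan(d@u[:2]/.052)))
# light box corner check
for q in((13,133),(690,118)): print(unproj("top",T(*q),.052).round(4))
print([ (LF+s*.09*v[:2]).round(4) for s in(1,-1)])
E
```

```text
[ 0.52088168  0.28557452  2.39285953 11.82503261] [[-0.45, -1.93], [-0.51, -0.16], [-0.39, -0.88], [-0.43, -0.43], [-0.99, -0.14], [-0.56, 0.08], [-0.82, -0.21], [-2.25, 0.41]]
sd [5.41438942e-04 3.41435356e-04 3.37108585e-01 4.36965479e-01]
bottom back from face 0.014418466135180368 along 0.0010242015216589597 expect lean 15.49753401377553
[0.5077 0.3687 0.052 ]
[0.5074 0.1841 0.052 ]
[array([0.5021, 0.3737]), array([0.511 , 0.1939])]
```

The yaw fits never moved from their 2.86° start, because float32 rounding defeated the numerical Jacobian. I'll redo them properly.

```bash
python3 - <<'E'
import re
s=open("vis.py").read()
s=s.replace('''    m=cv2.moments(cnt.astype(np.float32).reshape(-1,1,2)); A=m["m00"]''','''    m=cv2.moments(((cnt-cnt.mean(axis=(0,1)))*64).astype(np.float32).reshape(-1,1,2)); A=m["m00"]; o=cnt.mean(axis=(0,1))''')
s=s.replace('return np.array([m["m10"]/A,m["m01"]/A]),.5*np.arctan2(2*m["mu11"],m["mu20"]-m["mu02"]),A\ndef blob','return np.array([m["m10"]/A,m["m01"]/A])/64+o,.5*np.arctan2(2*m["mu11"],m["mu20"]-m["mu02"]),A/4096\ndef blob')
s=s.replace("s=least_squares(f,x0)","s=least_squares(f,x0,diff_step=1e-3)")
open("vis.py","w").write(s)
E
python3 - <<'E'
from vis import *
T=cv2.imread("pics/top0.png")[...,::-1].copy(); S=cv2.imread("pics/scene0.png")[...,::-1].copy()
for c,t in(("yellow",(281,227)),("red",(317,222)),("blue",(353,224))):
    r=capfit("top",T,c,t); print(c,np.round(r[0],4),np.round(r[1],1),r[2:])
for nm,cs,z,t,s in(("light",[(-.055,-.09),(.055,-.09),(.055,.09),(-.055,.09)],.052,(184,291),(434,340)),("tray",[(-.125,-.056),(.125,-.056),(.125,.056),(-.125,.056)],.016,(424,267),(294,177))):
    for n,im,p in(("top",T,t),("scene",S,s)):
      for thr in(70,100,130):
        g=cv2.cvtColor(im,cv2.COLOR_RGB2GRAY); m=cv2.morphologyEx((g>thr).astype(np.uint8),cv2.MORPH_CLOSE,np.ones((5,5)))
        c,a,A=blob(m,p)
        d=lambda q:(q+np.pi/2)%np.pi-np.pi/2
        def f(q):
            st=hullstat(n,box(*q,cs,z)); return [*(st[0]-c),50*d(st[1]-a)]
        r=least_squares(f,[*unproj(n,c,z/2)[:2],0.03],diff_step=3e-3); print(nm,n,thr,np.round(r.x[:2],4),np.degrees(r.x[2]).round(2),A,round(hullstat(n,box(*r.x,cs,z))[2]),r.cost)
E
```

```text
yellow [0.5821 0.0621] [279.3 225.5] (283.0, 289.52342616347596)
red [ 0.5896 -0.015 ] [316.4 221. ] (276.0, 287.51923726988025)
blue [ 0.5859 -0.0899] [352.6 221.9] (276.0, 291.48051724606194)
light top 70 [0.4518 0.2794] 0.24 4576.0 4386 1.823295328458502e-11
light top 100 [0.4518 0.28  ] -0.56 4484.0 4386 5.1318385468306916e-11
light top 130 [0.4519 0.2803] -0.22 4334.0 4387 2.4254133463538682e-11
light scene 70 [0.4445 0.277 ] 0.65 8009.0 6840 2.148228348142152e-12
light scene 100 [0.4498 0.2766] -0.06 6786.0 6855 1.2351517904493116e-11
light scene 130 [0.4477 0.2747] 2.04 6385.0 6825 2.3515096662217576e-12
tray top 70 [ 0.4916 -0.2524] 4.16 5965.0 5735 2.5181255696986366e-11
tray top 100 [ 0.4916 -0.2525] 4.23 5834.0 5735 1.781502694905817e-11
tray top 130 [ 0.4915 -0.2526] 4.15 5704.0 5735 1.226072133765323e-11
tray scene 70 [ 0.511 -0.081] 75.0 13075.0 4380 2.0863449327523324e-12
tray scene 100 [ 0.4903 -0.2529] 3.92 3556.0 3548 1.6083615459258128e-11
tray scene 130 [ 0.4891 -0.2578] 3.74 3052.0 3523 2.5129345144592848e-12
```

Corrected light box pose: centre (0.452, 0.280), yaw about 0°. The chart therefore touches at one end, is turned about 2.5° and sits about 5 mm off the middle. I'll regrasp it and seat it square.

```bash
python3 - <<'E'
from ops import *; from chart import *; import cv2
u1,v1,n1,z1=axes(2.85); p=np.array([.50653,.28383,.07126])+.0025*u1+[0,0,.001]
def Fa():
    r=[]
    for _ in range(5): arm.sleep(.03); r.append(arm.current_force())
    return np.mean(r,0)
arm.grip(.03)
arm.move_to(p+.09*z1+[0,0,.05],Rc(2.85)); arm.move_l(p+.04*z1,feed=.15); arm.move_l(p,feed=.08); st("at")
arm.grip(0); st("grip")
arm.move_l(p+.012*u1+[0,0,.012],feed=.06)
u,v,n,z=axes(0.); g=centre((.5069,.279),0.,0)+.022*z
arm.move_l(g+.006*u+[0,0,.012],Rc(0.),feed=.06)
arm.move_l(g+.006*u+[0,0,.0018],feed=.04); arm.sleep(.3)
f0=Fa(); print(f0.round(2)); d=.006
while d>-.004:
    d-=.0005; arm.move_l(g+d*u+[0,0,.0018],feed=.02); f=Fa()-f0
    if f@u>2.: break
print("d",d,f.round(2)); h=.0018
while h>-.0015:
    h-=.0004; arm.move_l(g+d*u+[0,0,h],feed=.02); f=Fa()-f0
    if f[2]>2.: break
print("h",h,f.round(2)); q=g+d*u+[0,0,h]
arm.grip(.03); st("open")
arm.move_l(q+.09*z,feed=.12); arm.move_l(q+.09*z+[0,0,.1],feed=.25)
arm.move_to([.5,-.1,.30],Rd())
for n in("scene","top"): cv2.imwrite(f"pics/{n}6.png",arm.snapshot(n)[:,:,::-1])
st("end")
s=cv2.imread("pics/scene6.png")[305:400,375:475]; cv2.imwrite("pics/f1.png",cv2.resize(s,None,fx=6,fy=6,interpolation=cv2.INTER_CUBIC))
s=cv2.imread("pics/top6.png")[250:290,140:230]; cv2.imwrite("pics/f2.png",cv2.resize(s,None,fx=8,fy=8,interpolation=cv2.INTER_CUBIC))
E
```

```text
at t 41.51 w 0.0301 F [-0.2  0.3  0.3]
grip t 41.98 w 0.0074 F [ 1.6 -0.3  2.9]
[ 0.04 -0.22 -1.48]
d -0.0005000000000000017 [ 2.92 -0.32 -0.92]
h 0.0014 [ 4.05 -0.34  2.46]
open t 49.97 w 0.0299 F [ 0.3 -0.6  0.1]
end t 52.94 w 0.0301 F [ 0.5 -0.4 -0.9]
```

View pics/f1.png

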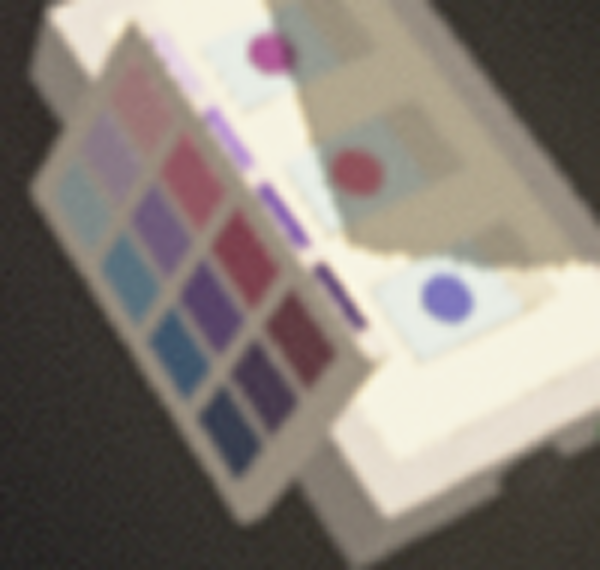

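View pics/f2.png

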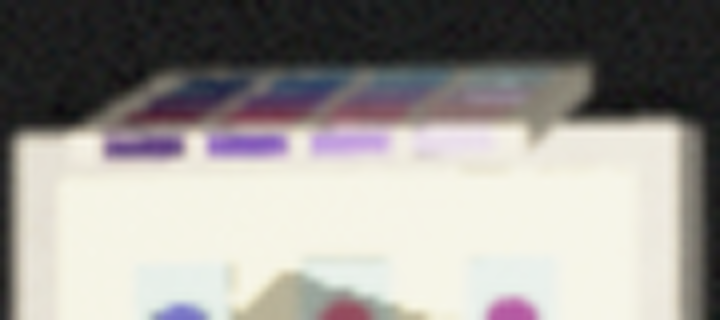

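The chart now sits square on the edge (front bottom corners at top-crop (165,72) and (592,64)). Next I return the bottles: yellow, red, blue.

```bash
python3 - <<'E'
from ops import *; import cv2
from vis import unproj
T=lambda u,v:(140+(u+.5)/8-.5,250+(v+.5)/8-.5)
a,b=unproj("top",T(165,70),.0017),unproj("top",T(592,64),.0017); print("chart bottom",a.round(4),b.round(4),"mid",(a+b)/2)
carry(SLOT["yellow"],HOME["yellow"],ZG+.0035,ZG+.0003)
for n in("scene","top"): cv2.imwrite(f"pics/{n}7.png",arm.snapshot(n)[:,:,::-1])
for k in("red","blue"): carry(SLOT[k],HOME[k],ZG+.0035,ZG+.0003)
arm.move_l([HOME["blue"][0],HOME["blue"][1],.30],feed=.25)
arm.move_to([.35,-.35,.35],Rd())
for n in("scene","top"): cv2.imwrite(f"pics/{n}8.png",arm.snapshot(n)[:,:,::-1])
st("end")
from vis import *
for k in("0","8"):
    for n,pts in(("top",dict(yellow=(279,225),red=(316,221),blue=(352,222))),("scene",dict(yellow=(318,248),red=(297,224),blue=(283,197)))):
        im=cv2.imread(f"pics/{n}{k}.png")[...,::-1].copy()
        for c,t in pts.items():
            r=capfit(n,im,c,t); print(k,n,c,r[0].round(4),r[1].round(1),r[2])
E
```

```text
chart bottom [0.5268 0.3403 0.0017] [0.5256 0.2192 0.0017] mid [0.52621957 0.27976531 0.0017    ]
at t 55.26 w 0.0561 F [-0.3 -0.5 -0. ]
grip t 55.68 w 0.0376 F [-2.5 -0.1  7.1]
lift t 56.49 w 0.0377 F [ 0.   0.8 -2.9]
down t 59.43 w 0.0378 F [-4.3 -0.3 12.7]
open t 59.92 w 0.0559 F [-0.5  0.2  0.2]
at t 63.08 w 0.0561 F [0.3 0.6 0.3]
grip t 63.51 w 0.0371 F [-1.7 -0.3  6.7]
lift t 64.32 w 0.0376 F [ 0.2 -0.9 -3.4]
down t 67.03 w 0.0377 F [-4.2 -1.1 12.2]
open t 67.53 w 0.0558 F [-1.  -0.2  0. ]
at t 70.47 w 0.0562 F [0.1 0.8 0.5]
grip t 70.9 w 0.0377 F [-1.   0.2  6. ]
lift t 71.71 w 0.0374 F [ 0.3  0.4 -2.6]
down t 74.34 w 0.0372 F [-3.2 -0.1 11.9]
open t 74.83 w 0.0557 F [ 0.2 -0.2  0.1]
end t 77.47 w 0.0559 F [-0.2 -0.1  0.1]
0 top yellow [0.5821 0.0621] [279.3 225.5] 283.0
0 top red [ 0.5896 -0.015 ] [316.4 221. ] 276.0
0 top blue [ 0.5859 -0.0899] [352.6 221.9] 276.0
0 scene yellow [0.5777 0.0552] [318.  248.1] 229.0
0 scene red [ 0.5887 -0.0167] [296.7 224.2] 357.0
0 scene blue [ 0.5827 -0.0958] [283.2 197.3] 183.0
8 top yellow [0.5815 0.0625] [279.1 225.8] 291.0
8 top red [ 0.5893 -0.0149] [316.3 221.1] 274.0
8 top blue [ 0.5854 -0.0897] [352.5 222.1] 276.0
8 scene yellow [0.5773 0.0554] [318.2 248.1] 230.0
8 scene red [ 0.5879 -0.0164] [297.1 224.2] 369.0
8 scene blue [ 0.582  -0.0963] [283.4 197.1] 195.0
```

View pics/scene8.png

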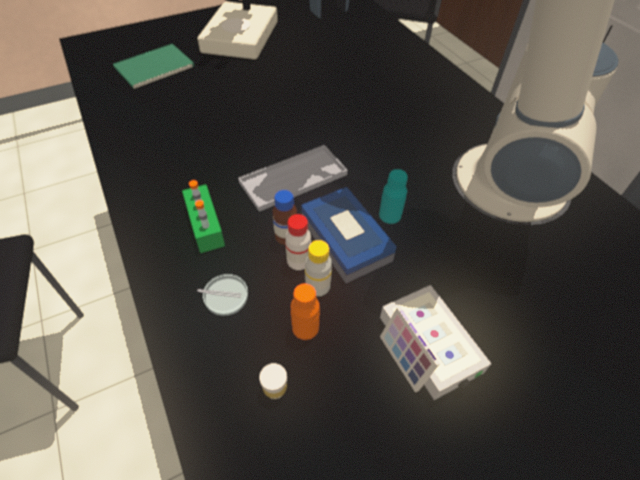

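View pics/top8.png

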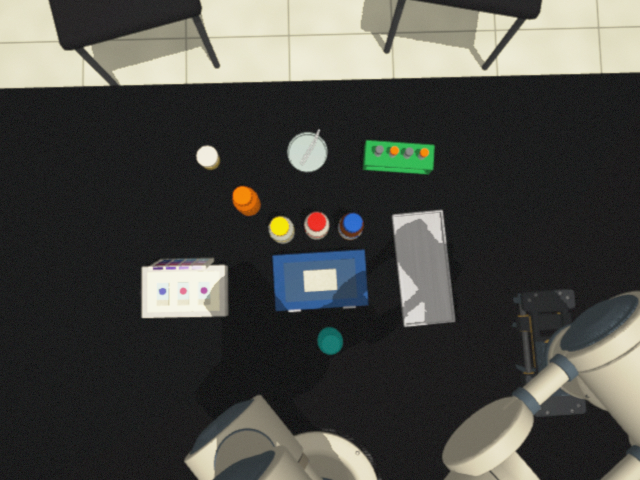

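All three bottles are back upright within about 1 mm, in the same order (caps at top-view (279,226), (316,221) and (352,222)). The chart leans at the middle of the light box's far face, swatches outward. The bystanders have not moved, and the arm is clear.

```bash
python3 -c "
from rig import arm
print(arm.sign_off(), arm.current_t())"
```

```text
the job is handed in; nothing more can be done
the job is handed in; nothing more can be done
```

The job is handed in: about 77.5 s of the 138 s were used. All three bottles stood in the tray before I took the chart. It now leans against the light box's far long face on its long edge, swatches outward. After that, the bottles went back in the order yellow, red, blue.

**Last checks:**
- **Bottles:** upright, in the same order, and within about 1 mm of where they stood.
- **Chart:** its bottom edge is centred at y = 0.2798 against 0.280 for the box, square to the face to within about 0.6°. I set it down at a 12° lean and did not measure the lean again after the last placing.
- **Bystanders:** the dish, cup and tube stand look unmoved in both views, and the robot touches nothing.

**What disagreed:**
- **Chart placed twice:** my first yaw fit of the light box was wrong (2.86° instead of about 0°). The first placing left the chart turned about 2.4° and roughly 5 mm off the middle, so I regrasped it and seated it square.
- **Cap positions:** the angled camera disagreed with the overhead one by up to about 8 mm for yellow and blue, because the shaded cap sides fell out of the mask. I relied on the overhead view; both cameras' before-and-after comparisons agree to about 1 mm.
- **Bottle set-down:** each bottle pressed the bench with about 12 N when put back, well under the limits.

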